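# Clip the sugar thermometer to the preserving pan

### The job

Get the pan ready for jam making: lay the sugar thermometer in the spoon rest, bulb down in the tray and its neck in the dip of the wire, and let go, so that you can take a fresh hold of its black grip in line with it. Then clip it upright over the pan's rim, bulb inside and clip outside, press it fully home until the clip's bridge sits on the rim, and let go, without ramming it down, shoving the pan about or disturbing the jar, the lemon and the mug.

Things in the scene. Friction and masses are not known exactly. Their poses are not given: they have to be found in the camera images.
- thermometer: Steel sugar thermometer, 200 mm long, about 90 g. x runs along it to the bulb, z to the clip side (up at the start: it lies flat, clip up). Origin on the flat face (z 0) below the clip's bridge. Sheath x -32 to 89, y +-11, z 0 to 7. Black grip x -110 to -30, y +-11, z 0 to 18: close on it across y, at x -70 say. Balance point x about 16.
- thermo_tip (a point): Bulb end of the thermometer: x 89.5, z 3.5 mm in its frame
- thermo_neck (a point): Neck: on the flat face at x -20 mm, 10 mm bulbward of the grip; this part belongs in the spoon rest's dip
- clip_bridge (a point): Underside of the clip's bridge, x 0, z 10 mm in the thermometer's frame: it sits on the pan's rim when home. From it a sprung leaf, 16 mm wide, runs bulbward behind the sheath's back (z 7): the slot narrows from 6.5 mm at the bridge to 2.5 mm at x 27, then flares to 10.5 mm at the lip.
- clip_lip (a point): Lip, the free end of the clip's leaf: x 43, z 17.5 mm in the thermometer's frame when not sprung
- clip (a joint): Bend of the sprung leaf, rad: 0 when free, about 0.09 on the 4 mm rim, which takes some 5 to 15 N of push along the thermometer
- pan: Round steel pan, loose, 2 to 3 kg, 200 mm outside diameter, wall 4 mm (its middle 98 mm from the axis), 120 mm high, floor 6 mm. Origin: centre of the underside, z up. Two loop handles on its +y and -y sides, x +-38 mm, out to 136 mm from the axis, top 96 mm above the worktop.
- pan_rim (a point): Centre of the pan's mouth, at rim height (120 mm over the worktop)
- spoon_rest: Spoon rest, standing fast: blue stoneware tray 116 x 100 mm with a 16 mm rim, and a steel wire arch across it at x -30 mm with a dip in its top. Origin: centre of the underside, x from the arch to the tray's far rim. A thermometer in it points along +x, bulb down at 45 to 50 degrees, flat face on the wire, grip out beyond the arch.
- rest_dip (a point): Middle of the dip, on top of the wire: x -30, z 88 mm in the rest's frame. The dip is 29 mm wide at the bottom, 53 mm between its ears, which stand 23 mm higher
- rest_heel (a point): Where the tray's floor (z 6 mm) meets its far rim (inside x 52 mm): the bulb stops here or within 40 mm to either side
- jam_jar: Bystander: glass jam jar with white lid, 65 mm across, 94 mm high; origin under its middle. Behind the bystanders wall cabinets overhang the worktop from 0.33 m up, their fronts and handles some 0.6 m ahead of the robot: keep the wrist clear
- lemon: Bystander: yellow lemon, 71 x 53 x 51 mm; origin under its middle
- mug_tea: Bystander: orange mug, 81 x 113 x 101 mm with handle; origin under its middle

How it is judged:
On the way:
1. the thermometer lies in the spoon rest, bulb down at the tray's far rim and neck in the dip, and the fingers have let it go (distance between thermo_tip and rest_heel below 0.042 m and distance between thermo_neck and rest_dip below 0.03 m and angle between thermometer's own x axis and vertical between 2.1 and 2.65 rad and contact force between the fingers and thermometer below 0.2 N), for 0.3 s.
At the end, for the whole second after the job is handed in: the thermometer hangs still on the pan's rim, upright within 0.2 rad, bulb inside and clip lip outside the wall, bridge home within 4 mm of the rim; the pan within 40 mm and the jar, lemon and mug within 30 mm of where they stood (horizontal distance between thermo_tip and pan_rim below 0.098 m and horizontal distance between clip_lip and pan_rim above 0.1 m and z of clip_bridge in the frame of pan_rim between -0.006 and 0.004 m and angle between thermometer's own x axis and vertical above 2.94 rad and linear speed of thermometer below 0.01 m/s and distance of pan from where it was at the start of the episode below 0.04 m and distance of each of jam_jar, lemon, mug_tea from where it was at the start of the episode below 0.03 m); the robot touches nothing.
It fails at once if the jar, the lemon or the mug is disturbed (moved over 30 mm) (distance of any of jam_jar, lemon, mug_tea from where it was at the start of the episode above 0.03 m).
It fails at once if the pan is shoved over 40 mm (distance of pan from where it was at the start of the episode above 0.04 m).
It fails at once if the thermometer is rammed on the pan with over 45 N (contact force between thermometer and pan above 45 N).
It also fails if it takes over 58 s, if anything falls off the work surface, if the arm or the gripper's body presses on something with over 40 N, if the wrist force passes 120 N, or if a joint passes its speed limit or range.

### The arm

A 6-joint arm with a two-finger parallel gripper is mounted at the origin on a cart in front of the work surface, level with it; the furniture and walls round the work are solid. World frame = base frame: x ahead of the robot, y to its left, z up, the work surface at z = 0. Lengths are in m, angles in rad, forces in N, time in s.
With the tool pointing down it reaches from about 0.375 to 0.9 m from the base axis. Payload 3.1 kg.
Tool frame: the origin (TCP) lies between the finger pads; the fingertips stand 17 mm ahead of it and the grasp point (between the pads) lies 2 mm behind it (robot.nose_length is the distance from the TCP to the fingertips, in m); z points along the fingers, y is the line along which they close (so a half turn about z gives the same grasp; the last joint's range is limited). The gripper opens to 87 mm and grips with 3 to 60 N. Pads are 19 mm wide; open, the fingers measure 117 mm over their backs; the gripper's body (75 mm by 190 mm) begins 51 mm behind the grasp point.
Start: joints at [-1.339, 0.527, 1.433, -0, 1.181, -0.178], TCP at [0.249, -0.573, 0.24] pointing down, gripper open.
Joint ranges: [-3.08, 3.08], [-0.75, 2.2], [0.22, 2.44], [-1.43, 4.57], [0, 2.65], [-2.85, 2.85]. Speed limits (rad/s): [2.79, 2.79, 3.14, 3.14, 3.14, 3.14].

### API

Orientations are given as a unit quaternion [x, y, z, w].
In Python, from rig import robot, cams gives the robot as it stands.
- The arm moves only by the shell command python3 -m pendant 'ROWS' [FORCE]. ROWS is JSON, a list of rows, each an object with "jaw": the opening, from 0 (shut) to 1 (fully open); "linear": the shift along the tool's x, y, z in cm, a list of three; "twist": the turn about the tool's z in degrees. A call has 1 to 12 rows; each row shifts and turns the commanded pose from where the row before left it, along the tool's axes as they then stand; what a row does not reach is not made up. A row lasts 1/12 s, in which the tool goes at most 41.7 mm and 7.16 degrees, less where a joint would pass 70% of its speed; a pose out of reach is approached as far as the arm can. A call is refused whole if a number of a shift passes 4.17 or a number of a turn 7.16, either way. A call with a gripper value outside its range is refused whole. The fingers move at their own pace and stop on an object; FORCE is the grip in N (left out, the last holds). Time passes only in rows, so rows that do not move let the fingers close. It gives the time, the measured TCP pose, the force, the opening and the grip force at its end, in the units of the state.
- robot.get_obs(): the state, without advancing time (a new reading comes with each control period).
- cams.camera(name): name is "side" or "top"; returns a dict with "color" (480x640x3 uint8, blue, green, red), "depth" (480x640 float32, m along the optical axis (not along the pixel's ray), 0 where there is no reading), "fov_y" (degrees; the focal length in pixels is half the picture's height over the tangent of half this angle, whatever the lens; pixels are square), "cx", "cy" (the principal point, pixels), "view" (4x4, takes a point from world to camera coordinates). Camera axes: x right, y down, z forward; pixel columns grow to the right and rows downward; lengths in m; the calibration is good to about 2 mm. A picture is of the moment at which its call begins.
- robot.hand_in(): hands the job in; it is judged then, once.
The state is a dict: "time": time; "q": joint angles; "joint_velocities": joint speeds; "joint_torque": joint torques, N m; "position": TCP position; "tool_rot": TCP orientation; "ft_force": force on the tool from outside, world axes, zero at the start; "moment": the same for the moment, N m; "grip_width": finger opening in m; "grip_force": force on a finger pad.
Only numpy, scipy, OpenCV 4.12 (cv2) and the standard library are available. Lean on these libraries where they do the work, as an engineer would, in place of code of your own. Each camera call takes 0.05 s, during which the arm holds its last target. There are 200 camera calls.

## Working session

There is one attempt and no reset: what is moved stays moved. The work goes in short steps, Python scripts to look and compute and a shell command to move; the robot and the scene stay as the last step left them, time stands still between calls to the robot, and variables do not carry over. Pictures are saved under pics/ and viewed, at most 10 in all, crops included, and the job is handed in when it is done.

```bash
ls; mkdir -p pics; cat > h.py <<'E'
import numpy as np, cv2
from rig import robot, cams
from scipy.spatial.transform import Rotation as R
def cam(n, save=None):
    c=cams.camera(n); 
    if save: cv2.imwrite(f'pics/{save}.png',c['color'])
    d=c['depth'].astype(float); f=240/np.tan(np.radians(c['fov_y']/2))
    v,u=np.mgrid[:480,:640]
    P=np.stack([(u-c['cx'])/f*d,(v-c['cy'])/f*d,d],-1)
    V=np.array(c['view']); W=(P-V[:3,3])@V[:3,:3]
    W[d==0]=np.nan
    return c['color'],W,c
E
python3 - <<'E'
from h import *
o=robot.get_obs(); print({k:np.round(v,3) for k,v in o.items()})
for n in('top','side'):
    im,W,c=cam(n,n); np.save(n,W); print(n,np.round(c['view'],2).tolist())
E
```

```text
pics
{'time': np.float64(0.0), 'q': array([-1.339,  0.528,  1.434, -0.   ,  1.181, -0.179]), 'joint_velocities': array([ 0.003, -0.   ,  0.   ,  0.001,  0.001, -0.001]), 'joint_torque': array([  0.   , -44.004, -17.659,   0.063,   0.058,  -0.   ]), 'position': array([ 0.249, -0.573,  0.239]), 'tool_rot': array([ 0.979,  0.203, -0.   , -0.001]), 'ft_force': array([ 0.337,  0.021, -0.288]), 'moment': array([-0.026,  0.021, -0.011]), 'grip_force': np.float64(0.0), 'grip_width': np.float64(0.087)}
top [[-0.02, -1.0, 0.01, 0.05], [-0.99, 0.02, -0.11, 0.53], [0.11, -0.01, -0.99, 1.16], [0.0, 0.0, 0.0, 1.0]]
side [[-0.49, -0.87, 0.02, 0.3], [-0.48, 0.25, -0.84, 0.34], [0.73, -0.42, -0.54, 0.86], [0.0, 0.0, 0.0, 1.0]]
```

View pics/top.png

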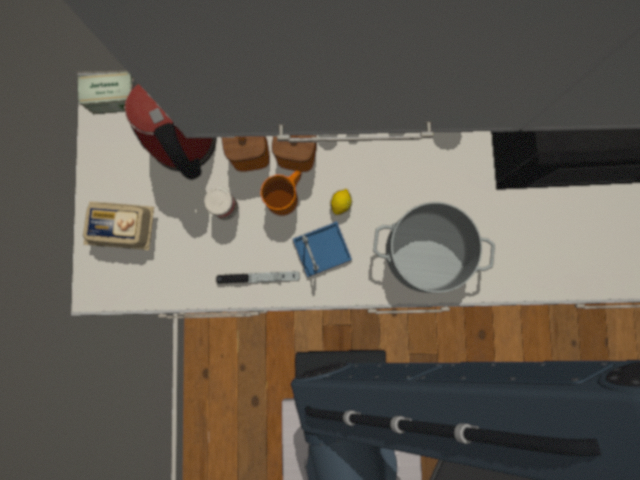

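View pics/side.png

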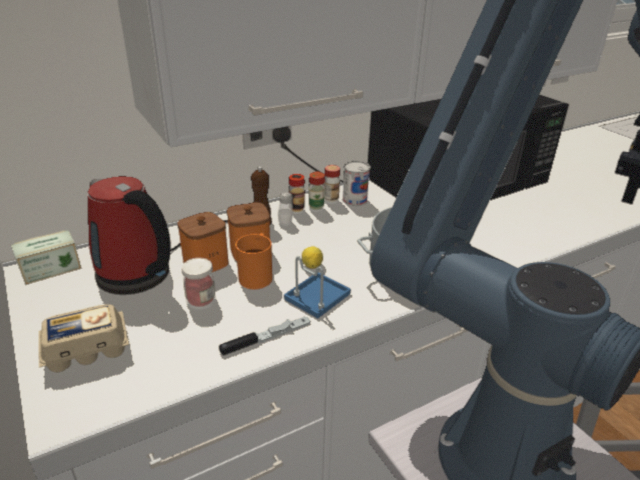

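The top view shows the thermometer, with its grip end at (217,279) and bulb at (299,276). The rest is at (322,250) with its arch at about (310,253), the pan is centred near (435,250), and the jar, mug and lemon lie behind. Next I'll measure these.

```bash
cat > m.py <<'E'
from h import *
W=np.load('top.npy'); im=cv2.imread('pics/top.png').astype(int)
b,g,r=im[...,0],im[...,1],im[...,2]
x,y,z=W[...,0],W[...,1],W[...,2]
v,u=np.mgrid[:480,:640]
def box(a,b_,c,d): return (u>=a)&(u<=b_)&(v>=c)&(v<=d)
# pan rim: fit circle
m=box(370,500,195,300)&(abs(z-.12)<.006)
p=W[m]; A=np.c_[2*p[:,:2],np.ones(len(p))]; s=np.linalg.lstsq(A,(p[:,:2]**2).sum(1),rcond=None)[0]
print('pan',s[:2],np.sqrt(s[2]+s[0]**2+s[1]**2),len(p),'zmed',np.median(p[:,2]))
hm=box(370,500,195,300)&(abs(z-.09)<.01)&(np.hypot(x-s[0],y-s[1])>.108)
for sg in(1,-1):
    q=W[hm&((y-s[1])*sg>0)]; print('handle',q.mean(0).round(3),len(q))
# thermometer
m=box(205,305,262,295)&(z>.004)&(z<.04)
p=W[m]; c=p[:,:2].mean(0); e=np.linalg.svd(p[:,:2]-c,full_matrices=False)[2][0]; e*=np.sign(-e[1])
t=(p[:,:2]-c)@e; print('thermo',t.min(),t.max(),'dir',e,'ends',c+e*t.min(),c+e*t.max())
k=m&(r+g+b<150); p=W[k]; print('grip',p.mean(0),((p[:,:2]-c)@e).min(),((p[:,:2]-c)@e).max(),'perp',((p[:,:2]-p[:,:2].mean(0))@[-e[1],e[0]]).std())
# tray
m=box(285,360,215,285)&(b>r+40)&(z<.03)&(z>-.0)
p=W[m]; rc=cv2.minAreaRect(p[:,:2].astype(np.float32)); print('tray',rc,cv2.boxPoints(rc).round(3).tolist())
m=box(285,360,215,300)&(z>.05); p=W[m]; print('arch',len(p)); 
for q in p[::max(1,len(p)//14)]: print(q.round(3))
for n,bx in dict(jar=(203,234,188,215),mug=(260,302,168,215),lemon=(328,353,187,215)).items():
    q=W[box(*bx)&(z>.02)]; print(n,q.min(0).round(3),q.max(0).round(3))
E
python3 m.py
```

```text
pan [ 0.49493335 -0.1935118 ] 0.09771159961386891 608 zmed 0.11961881515428957
handle [ 0.513 -0.072  0.094] 178
handle [ 0.476 -0.316  0.094] 180
thermo -0.12366722587614166 0.11524115256468204 dir [ 0.03816832 -0.99927132] ends [0.4365836  0.33462343] [0.44570233 0.09588913]
grip [0.43729481 0.26674979 0.01703407] -0.09199095530931625 -0.023134575073836455 perp 0.004540497353484291
tray ((0.503023087978363, 0.05626465380191803), (0.09506837278604507, 0.1093798354268074), 20.027143478393555) [[0.4399999976158142, 0.09099999815225601], [0.47699999809265137, -0.010999999940395355], [0.5659999847412109, 0.020999999716877937], [0.5289999842643738, 0.12399999797344208]]
arch 93
[0.53  0.099 0.102]
[0.524 0.096 0.108]
[0.52  0.092 0.107]
[0.514 0.094 0.101]
[0.51  0.09  0.096]
[0.506 0.088 0.087]
[0.502 0.086 0.087]
[0.497 0.084 0.086]
[0.493 0.082 0.085]
[0.488 0.08  0.085]
[0.484 0.078 0.084]
[0.479 0.078 0.092]
[0.473 0.075 0.107]
[0.466 0.077 0.108]
[0.462 0.075 0.105]
[0.458 0.071 0.092]
jar [0.58  0.256 0.024] [0.64  0.32  0.099]
mug [0.587 0.099 0.02 ] [0.701 0.192 0.104]
lemon [ 0.584 -0.017  0.023] [0.648 0.034 0.056]
```

```bash
python3 -c "
import cv2
a=cv2.imread('pics/top.png')[180:300,200:360]; cv2.imwrite('pics/crop1.png',cv2.resize(a,(800,600),interpolation=2))"
```

```text
(no output)
```

View pics/crop1.png

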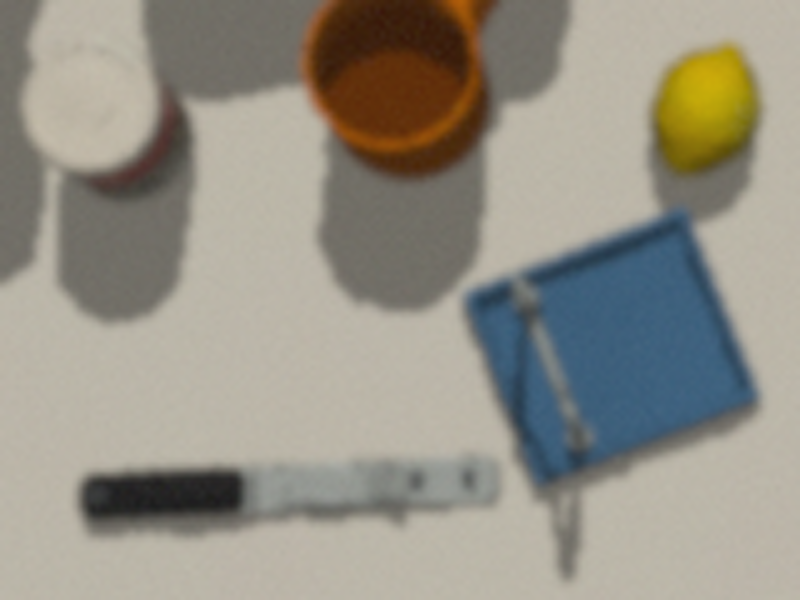

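The crop confirms it: grip at (80–245, 493), bulb at (497,480), and the rest's arch at (520,290)–(580,437), heading right and slightly up. The tool can't be tilted, so the thermometer will have to pivot between the pads. First I'll turn the tool and travel to the grip.

```bash
cat > d.py <<'E'
import sys
from h import *
# d.py X Y Z YAWdeg : remaining shift in tool axes (cm) and twist (deg)
o=robot.get_obs(); p=o['position']; T=R.from_quat(o['tool_rot']); M=T.as_matrix()
t=np.array(list(map(float,sys.argv[1:4])))
yaw=np.degrees(np.arctan2(M[1,0],M[0,0]))
print('t',round(float(o['time']),2),'pos',p.round(4),'yaw',yaw.round(2),'down',M[2,2].round(4),'shift cm',(M.T@(t-p)*100).round(2),'twist',round(-(float(sys.argv[4])-yaw),1) if len(sys.argv)>4 else '','w',o['grip_width'].round(4),'gf',o['grip_force'].round(1),'F',o['ft_force'].round(2))
E
python3 -m pendant '[{"jaw":1,"linear":[0,0,0],"twist":-7.14},{"jaw":1,"linear":[0,0,0],"twist":-7.14},{"jaw":1,"linear":[0,0,0],"twist":-7.14},{"jaw":1,"linear":[0,0,0],"twist":-7.14},{"jaw":1,"linear":[0,0,0],"twist":-7.14},{"jaw":1,"linear":[0,0,0],"twist":-7.14},{"jaw":1,"linear":[0,0,0],"twist":-7.14},{"jaw":1,"linear":[0,0,0],"twist":-7.14},{"jaw":1,"linear":[0,0,0],"twist":-7.14}]'
python3 -m pendant '[{"jaw":1,"linear":[3.6,1.6,0],"twist":0},{"jaw":1,"linear":[3.6,1.6,0],"twist":0},{"jaw":1,"linear":[3.6,1.6,0],"twist":0},{"jaw":1,"linear":[3.6,1.6,0],"twist":0},{"jaw":1,"linear":[3.6,1.6,0],"twist":0},{"jaw":1,"linear":[3.6,1.6,0],"twist":0},{"jaw":1,"linear":[3.6,1.6,0],"twist":0},{"jaw":1,"linear":[3.6,1.6,0],"twist":0},{"jaw":1,"linear":[3.6,1.6,0],"twist":0},{"jaw":1,"linear":[3.6,1.6,0],"twist":0},{"jaw":1,"linear":[3.6,1.6,0],"twist":0},{"jaw":1,"linear":[3.6,1.6,0],"twist":0}]'
python3 d.py 0.437 0.267 0.1 87.7
```

```text
time: 0.85
position: [0.2489, -0.5728, 0.2389]
tool_rot: [0.719, 0.695, 0.0, -0.001]
ft_force: [0.8, -0.3, 0.0]
grip_width: 0.0868
grip_force: 0.0
time: 1.85
position: [0.4582, -0.1472, 0.2394]
tool_rot: [0.721, 0.693, -0.0, -0.0]
ft_force: [-0.7, -0.2, -0.3]
grip_width: 0.0872
grip_force: 0.0Traceback (most recent call last):
  File "d.py", line 7, in <module>
    print('t',round(float(o['time']),2),'pos',p.round(4),'yaw',yaw.round(2),'down',M[2,2].round(4),'shift cm',(M.T@(t-p)*100).round(2),'twist',round(-(float(sys.argv[4])-yaw),1) if len(sys.argv)>4 else '','w',o['grip_width'].round(4),'gf',o['grip_force'].round(1),'F',o['ft_force'].round(2))
                                                                                                                                                                                                                 ^^^^^^^^^^^^^^^^^^^^^
AttributeError: 'float' object has no attribute 'round'
```

```bash
sed -i "s/'w',.*/'w',np.round(o['grip_width'],4),'gf',np.round(o['grip_force'],1),'F',o['ft_force'].round(2))/" d.py
python3 -m pendant '[{"jaw":1,"linear":[3.8,-0.34,1.27],"twist":0},{"jaw":1,"linear":[3.8,-0.34,1.27],"twist":0},{"jaw":1,"linear":[3.8,-0.34,1.27],"twist":0},{"jaw":1,"linear":[3.8,-0.34,1.27],"twist":0},{"jaw":1,"linear":[3.8,-0.34,1.27],"twist":0},{"jaw":1,"linear":[3.8,-0.34,1.27],"twist":0},{"jaw":1,"linear":[3.8,-0.34,1.27],"twist":0},{"jaw":1,"linear":[3.8,-0.34,1.27],"twist":0},{"jaw":1,"linear":[3.8,-0.34,1.27],"twist":0},{"jaw":1,"linear":[3.8,-0.34,1.27],"twist":0},{"jaw":1,"linear":[3.8,-0.34,1.27],"twist":0},{"jaw":1,"linear":[0,0,0],"twist":0}]'
python3 d.py 0.437 0.272 0.021 87.7
```

```text
time: 2.85
position: [0.4356, 0.2754, 0.0978]
tool_rot: [0.719, 0.695, -0.0, -0.001]
ft_force: [0.1, -0.4, 0.4]
grip_width: 0.0871
grip_force: 0.0
t 2.85 pos [0.4356 0.2754 0.0978] yaw 88.09 down -1.0 shift cm [-0.35  0.16  7.68] twist 0.4 w 0.0871 gf 0.0 F [ 0.08 -0.38  0.41]
```

```bash
python3 -m pendant '[{"jaw":1,"linear":[-0.3,0.15,2.6],"twist":0},{"jaw":1,"linear":[0,0,2.5],"twist":0},{"jaw":1,"linear":[0,0,1.6],"twist":0},{"jaw":1,"linear":[0,0,0.9],"twist":0},{"jaw":1,"linear":[0,0,0],"twist":0},{"jaw":0.1,"linear":[0,0,0],"twist":0},{"jaw":0.1,"linear":[0,0,0],"twist":0},{"jaw":0.1,"linear":[0,0,0],"twist":0},{"jaw":0.1,"linear":[0,0,0],"twist":0},{"jaw":0.1,"linear":[0,0,0],"twist":0},{"jaw":0.1,"linear":[0,0,0],"twist":0},{"jaw":0.1,"linear":[0,0,0],"twist":0}]' 8
python3 d.py 0.437 0.272 0.021 87.7
```

```text
time: 3.85
position: [0.4386, 0.267, 0.0242]
tool_rot: [0.721, 0.693, 0.0, 0.0]
ft_force: [0.2, -0.0, -0.5]
grip_width: 0.0483
grip_force: 0.0
t 3.85 pos [0.4386 0.267  0.0242] yaw 87.74 down -1.0 shift cm [ 0.49 -0.18  0.32] twist 0.0 w 0.0483 gf 0.0 F [ 0.23 -0.01 -0.45]
```

```bash
python3 -m pendant '[{"jaw":0.1,"linear":[0.4,0,0.25],"twist":0},{"jaw":0.1,"linear":[0,0,0],"twist":0},{"jaw":0.1,"linear":[0,0,0],"twist":0},{"jaw":0.1,"linear":[0,0,0],"twist":0},{"jaw":0.1,"linear":[0,0,0],"twist":0},{"jaw":0.1,"linear":[0,0,0],"twist":0},{"jaw":0.1,"linear":[0,0,0],"twist":0},{"jaw":0.1,"linear":[0,0,0],"twist":0},{"jaw":0.1,"linear":[0,0,0],"twist":0}]' 8
python3 -m pendant '[{"jaw":0.1,"linear":[0,0,-2],"twist":0},{"jaw":0.1,"linear":[0,0,-2],"twist":0},{"jaw":0.1,"linear":[0,0,-2],"twist":0},{"jaw":0.1,"linear":[0,0,-2.5],"twist":0},{"jaw":0.1,"linear":[0,0,-2.5],"twist":0},{"jaw":0.1,"linear":[0,0,-2.5],"twist":0},{"jaw":0.1,"linear":[0,0,-2.5],"twist":0},{"jaw":0.1,"linear":[0,0,0],"twist":0}]'
python3 d.py 0.437 0.272 0.021 87.7
python3 -c "
from h import *
im,W,c=cam('side','s2'); np.save('side2',W)"
```

```text
time: 4.6
position: [0.4386, 0.271, 0.0214]
tool_rot: [0.721, 0.693, 0.0, 0.0]
ft_force: [0.1, 0.5, -0.8]
grip_width: 0.0223
grip_force: 7.7
time: 5.27
position: [0.4411, 0.272, 0.1857]
tool_rot: [0.721, 0.693, 0.004, 0.002]
ft_force: [0.7, -0.4, -1.7]
grip_width: 0.0217
grip_force: 8.0
t 5.27 pos [0.4411 0.272  0.1857] yaw 87.75 down -1.0 shift cm [-0.07 -0.55 16.47] twist 0.0 w 0.0217 gf 8.0 F [ 0.68 -0.4  -1.71]
```

View pics/s2.png

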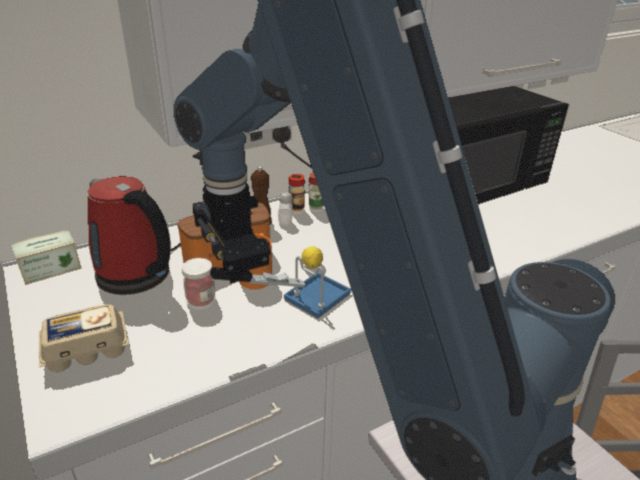

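The thermometer is held roughly level, its bulb near (302,283). I'll ease the grip to 3 N to see whether it swings, turning to the rest's heading at the same time.

```bash
python3 -m pendant '[{"jaw":0.1,"linear":[0,0,0],"twist":-5.8},{"jaw":0.1,"linear":[0,0,0],"twist":-5.8},{"jaw":0.1,"linear":[0,0,0],"twist":-5.8},{"jaw":0.1,"linear":[0,0,0],"twist":-5.8},{"jaw":0.1,"linear":[0,0,0],"twist":0},{"jaw":0.1,"linear":[0,0,0],"twist":0},{"jaw":0.1,"linear":[0,0,0],"twist":0}]' 3
cat > tl.py <<'E'
# tilt of the held thermometer: points bulbward of tool along -tool x, in the plane of the tool
from h import *
import sys
o=robot.get_obs(); M=R.from_quat(o['tool_rot']).as_matrix(); p=o['position']
for n in sys.argv[2:] or ['side']:
    im,W,c=cam(n,sys.argv[1]+n if sys.argv[1]!='-' else None)
    Q=(W-p)@M   # tool frame
    a,b,d=-Q[...,0],Q[...,1],Q[...,2]
    m=(abs(b)<.014)&(a>-.03)&(a<.2)&(d>-.06)&(d<.2)&((np.hypot(a,d)>.045))&(W[...,2]>.03)
    a,d=a[m],d[m]; print(n,len(a))
    k=np.hypot(a,d)<.2
    ang=np.degrees(np.arctan2(d,a)); print('hist deg below level',dict(zip(*[x.tolist() for x in np.unique((ang//10*10).astype(int),return_counts=True)])))
    i=np.argsort(np.hypot(a,d))[::max(1,len(a)//16)]; print('along,down mm',(np.c_[a,d][i]*1000).round().astype(int).tolist())
E
python3 tl.py - side top; python3 d.py 0.437 0.272 0.021 111
```

```text
time: 5.9
position: [0.438, 0.2707, 0.1805]
tool_rot: [0.568, 0.823, -0.001, -0.001]
ft_force: [-0.2, 0.4, -0.4]
grip_width: 0.0223
grip_force: 3.0
side 563
hist deg below level {-100: 1, -90: 1, 20: 49, 90: 169, 100: 297, 110: 46}
along,down mm [[-19, 41], [-16, 48], [-20, 53], [-21, 59], [-14, 69], [-19, 77], [-16, 84], [-20, 91], [-21, 98], [-20, 105], [-24, 111], [-23, 119], [-16, 128], [-21, 135], [-23, 144], [190, 80], [193, 95]]
top 36
hist deg below level {10: 1, 20: 34, 90: 1}
along,down mm [[-8, 115], [193, 72], [194, 73], [195, 71], [196, 73], [193, 85], [192, 90], [193, 90], [191, 94], [197, 83], [194, 92], [196, 89], [193, 96], [195, 94], [194, 96], [196, 93], [196, 93], [196, 96]]
t 6.0 pos [0.4383 0.2708 0.1809] yaw 110.86 down -1.0 shift cm [ 0.16 -0.06 15.99] twist -0.1 w 0.0217 gf 3.0 F [-0.14  0.92 -1.28]
```

```bash
python3 - <<'E'
from h import *
im,W,c=cam('side'); cv2.imwrite('pics/s3.png',cv2.resize(im[130:380,130:400],(800,741))[:600])
o=robot.get_obs(); M=R.from_quat(o['tool_rot']).as_matrix(); Q=(W-o['position'])@M
m=(abs(Q[...,1])<.03)&(abs(Q[...,0])<.06)&(Q[...,2]>.03)&(W[...,2]>.004)
for lo in range(30,180,15):
    k=m&(Q[...,2]>lo/1000)&(Q[...,2]<=lo/1000+.015); q=Q[k]*1000
    if len(q): print(lo,len(q),'x',np.percentile(q[:,0],[5,50,95]).round(),'y',np.percentile(q[:,1],[5,50,95]).round())
E
```

```text
30 88 x [ 6. 17. 20.] y [-13. -10.   6.]
45 86 x [10. 19. 21.] y [-13.  -7.   7.]
60 60 x [17. 20. 22.] y [-12.  -4.   6.]
75 77 x [ 7. 20. 22.] y [-13.  -7.   7.]
90 76 x [ 8. 20. 22.] y [-13.  -7.   7.]
105 68 x [11. 21. 23.] y [-13.  -5.   8.]
120 68 x [ 6. 21. 23.] y [-13.  -5.   6.]
135 59 x [18. 22. 24.] y [-13.  -6.   8.]
150 54 x [19. 22. 24.] y [-13.  -5.   7.]
165 25 x [17. 22. 24.] y [-12.  -4.   5.]
```

View pics/s3.png

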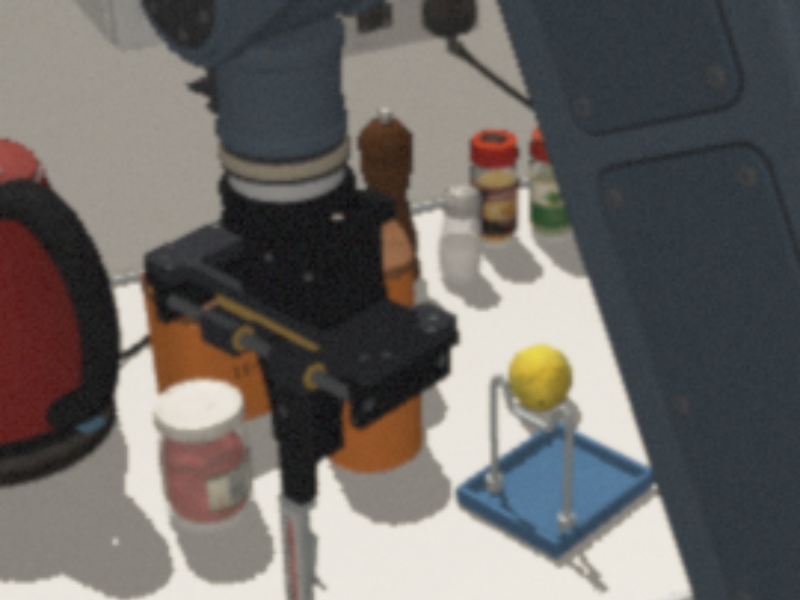

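It now hangs vertically from the pads, with its flat face on the tool's +x side (about +20 mm), so the pivot works at 3 N. Before going over the rest I'll check how far the cabinet handles stick out.

```bash
python3 - <<'E'
from h import *
W=np.load('top.npy'); m=(W[...,2]>.3)&(W[...,0]>.5)&(abs(W[...,1])<.45)
p=W[m]; 
for y0 in np.arange(-.4,.4,.1):
    q=p[(p[:,1]>y0)&(p[:,1]<y0+.1)]; 
    if len(q): i=np.argsort(q[:,0])[:5]; print(round(y0,1),q[i].round(3)[2], q[:,2].min().round(3))
W=np.load('side2.npy'); o=[.438,.271,.1857]
m=(np.hypot(W[...,0]-.438,W[...,1]-.271)<.13)&(W[...,2]>.15)
q=W[m]-o
for z0 in np.arange(0,.3,.03):
    k=q[(q[:,2]>z0)&(q[:,2]<=z0+.03)]
    if len(k): print(z0.round(2),len(k),k[:,:2].min(0).round(3),k[:,:2].max(0).round(3))
E
python3 d.py 0.398 -0.028 0.24 110.5
```

```text
-0.4 [ 0.679 -0.311  0.359] 0.335
-0.3 [ 0.679 -0.294  0.666] 0.335
-0.2 [ 0.653 -0.109  0.391] 0.334
-0.1 [ 0.653 -0.075  0.393] 0.335
-0.0 [0.653 0.064 0.386] 0.334
0.1 [0.654 0.103 0.392] 0.335
0.2 [0.679 0.282 0.677] 0.335
0.0 116 [-0.02  -0.005] [0.023 0.04 ]
0.03 259 [-0.089 -0.032] [0.09  0.042]
0.06 1176 [-0.097 -0.035] [0.096 0.042]
0.09 1498 [-0.096 -0.033] [0.098 0.042]
0.12 634 [-0.053 -0.035] [0.013 0.04 ]
0.15 1053 [-0.051 -0.037] [0.027 0.04 ]
0.18 812 [-0.037 -0.033] [0.017 0.037]
0.21 841 [-0.037 -0.031] [0.015 0.046]
0.24 1000 [-0.059 -0.062] [0.015 0.064]
0.27 1441 [-0.093 -0.075] [0.021 0.066]
t 6.05 pos [0.4384 0.2709 0.181 ] yaw 110.88 down -1.0 shift cm [-26.48 -14.43  -5.89] twist 0.4 w 0.0222 gf 3.0 F [ 0.33  0.16 -0.79]
```

```bash
python3 -m pendant '[{"jaw":0.1,"linear":[0,0,-2],"twist":0},{"jaw":0.1,"linear":[0,0,-2],"twist":0},{"jaw":0.1,"linear":[0,0,-2],"twist":0},{"jaw":0.1,"linear":[-3,-1.6,0],"twist":0},{"jaw":0.1,"linear":[-3,-1.6,0],"twist":0},{"jaw":0.1,"linear":[-3,-1.6,0],"twist":0},{"jaw":0.1,"linear":[-3,-1.6,0],"twist":0},{"jaw":0.1,"linear":[-3,-1.6,0],"twist":0},{"jaw":0.1,"linear":[-3,-1.6,0],"twist":0},{"jaw":0.1,"linear":[-3,-1.6,0],"twist":0},{"jaw":0.1,"linear":[-3,-1.6,0],"twist":0},{"jaw":0.1,"linear":[-2.5,-1.6,0],"twist":0}]'
python3 -m pendant '[{"jaw":0.1,"linear":[0,2.6,0],"twist":0},{"jaw":0.1,"linear":[0,2.6,0],"twist":0},{"jaw":0.1,"linear":[0,2.6,0],"twist":0},{"jaw":0.1,"linear":[0,2.6,0],"twist":0},{"jaw":0.1,"linear":[0,2,0],"twist":0},{"jaw":0.1,"linear":[0,0.6,0],"twist":0},{"jaw":0.1,"linear":[0,0,1],"twist":0},{"jaw":0.1,"linear":[0,0,1],"twist":0},{"jaw":0.1,"linear":[0,0,1],"twist":0},{"jaw":0.1,"linear":[0,0,0],"twist":0}]'
python3 d.py 0.5195 0.0174 0.18 110.5
cat > look.py <<'E'
# slices of the thermometer in the rest frame (x along h, y lateral, z)
from h import *
import sys
D=np.array([.495,.083,0]); h=np.array([.35,-.937,0]); h/=np.linalg.norm(h); l=np.array([-h[1],h[0],0])
for n in sys.argv[1:]:
    im,W,c=cam(n); cv2.imwrite('pics/last_%s.png'%n,im); d=W-D; X=d@h-.03; Y=d@l; Z=W[...,2]
    m=(im.max(-1).astype(int)-im.min(-1)<45)&(abs(Y)<.022)&(X>-.16)&(X<.08)&(Z>.015)&(Z<.26)
    print(n)
    for z0 in np.arange(.01,.25,.015):
        k=m&(Z>z0)&(Z<=z0+.015)
        if k.sum()>5: print(z0.round(3),k.sum(),'X',(np.percentile(X[k],[5,50,95])*1000).round(),'Y',(np.percentile(Y[k],[5,50,95])*1000).round())
E
python3 look.py side
```

```text
time: 7.05
position: [0.3989, -0.0301, 0.2416]
tool_rot: [0.567, 0.823, 0.0, 0.001]
ft_force: [1.2, -0.2, -1.0]
grip_width: 0.0221
grip_force: 3.0
time: 7.88
position: [0.5168, 0.0186, 0.2085]
tool_rot: [0.567, 0.824, -0.002, -0.003]
ft_force: [-1.0, -0.5, -1.9]
grip_width: 0.0219
grip_force: 3.0
t 7.88 pos [0.5168 0.0186 0.2085] yaw 110.9 down -1.0 shift cm [-0.21  0.23  2.85] twist 0.4 w 0.0219 gf 3.0 F [-1.02 -0.52 -1.87]
side
0.025 19 X [17. 19. 22.] Y [-15.  -9.  -0.]
0.04 37 X [16. 19. 22.] Y [-15.  -8.  -0.]
0.055 50 X [16. 19. 23.] Y [-15.  -7.   4.]
0.07 80 X [-36.  18.  31.] Y [-16.  -7.   9.]
0.085 96 X [-38.  16.  23.] Y [-21.  -5.  18.]
0.1 66 X [-33.  19.  29.] Y [-15.  -7.  19.]
0.115 59 X [17. 19. 32.] Y [-15.  -9.   5.]
0.13 54 X [17. 19. 22.] Y [-15.  -7.   6.]
0.145 62 X [17. 19. 25.] Y [-15.  -7.   5.]
0.16 60 X [17. 20. 24.] Y [-15.  -8.   4.]
0.175 49 X [18. 20. 22.] Y [-13.  -5.   6.]
0.19 61 X [17. 20. 28.] Y [-12.  -2.  16.]
0.205 61 X [16. 20. 28.] Y [-10.  -1.  17.]
0.22 71 X [18. 25. 32.] Y [-6.  7. 18.]
0.235 58 X [25. 29. 37.] Y [ 7. 14. 21.]
```

It hangs straight, bulb at X = 19 mm in the rest's frame and about 4 mm off to one side. I'll centre it, move the bulb nearer the far rim, set it down, then swing the hand back in an arc over the wire.

```bash
python3 -m pendant '[{"jaw":0.1,"linear":[-1,0.3,0.5],"twist":0},{"jaw":0.1,"linear":[-0.8,0.1,0.7],"twist":0},{"jaw":0.1,"linear":[0,0,0.7],"twist":0},{"jaw":0.1,"linear":[0,0,0.5],"twist":0},{"jaw":0.1,"linear":[0,0,0.2],"twist":0},{"jaw":0.1,"linear":[0,0,0],"twist":0}]'
python3 -m pendant '[{"jaw":0.1,"linear":[0.95,0,0.02],"twist":0},{"jaw":0.1,"linear":[0.95,0,0.02],"twist":0},{"jaw":0.1,"linear":[0.95,0,0.02],"twist":0},{"jaw":0.1,"linear":[0.94,0,0.18],"twist":0},{"jaw":0.1,"linear":[0.94,0,0.18],"twist":0},{"jaw":0.1,"linear":[0.94,0,0.18],"twist":0},{"jaw":0.1,"linear":[0,0,0],"twist":0}]'
python3 look.py side
```

```text
time: 8.43
position: [0.5297, 0.0032, 0.1845]
tool_rot: [0.567, 0.824, -0.0, -0.001]
ft_force: [0.5, 0.3, -0.6]
grip_width: 0.0223
grip_force: 3.0
time: 9.02
position: [0.5093, 0.0581, 0.1797]
tool_rot: [0.566, 0.824, 0.0, -0.0]
ft_force: [0.0, 1.5, 2.1]
grip_width: 0.0223
grip_force: 3.0
side
0.01 37 X [-64.  -8.  -2.] Y [-15.  -1.  14.]
0.025 47 X [-12. -10.  -6.] Y [-7.  2. 13.]
0.04 45 X [-12. -11.  -5.] Y [-7. -0. 12.]
0.055 29 X [-14. -12.   1.] Y [-8. -5.  9.]
0.07 52 X [-37. -13.  -5.] Y [-12.   1.  13.]
0.085 100 X [-37. -15.  -1.] Y [-19.   0.  18.]
0.1 54 X [-35. -16. -12.] Y [-7.  1. 21.]
0.115 56 X [-18. -16.  -7.] Y [-8. -3.  8.]
0.13 65 X [-19. -16.  -6.] Y [-8. -4. 10.]
0.145 63 X [-20. -17.  -7.] Y [-8. -2. 11.]
0.16 121 X [-21. -14.   6.] Y [-17.  -7.  18.]
0.175 126 X [-23. -15.   2.] Y [-17.  -7.  17.]
0.19 160 X [-23. -13.   2.] Y [-20.  -3.  18.]
0.205 67 X [-15. -12.  -4.] Y [-21.  14.  21.]
0.22 22 X [-17.  -5.   8.] Y [18. 20. 22.]
0.235 123 X [-40. -34.  -5.] Y [-20.  12.  21.]
```

```bash
python3 -m pendant '[{"jaw":0.1,"linear":[1,0,0.1],"twist":0},{"jaw":0.1,"linear":[1,0,0.1],"twist":0},{"jaw":0.1,"linear":[0.9,0,0.1],"twist":0},{"jaw":0.1,"linear":[0.38,0,0.27],"twist":0},{"jaw":0.1,"linear":[0.38,0,0.27],"twist":0},{"jaw":0.38,"linear":[0.38,0,0.26],"twist":0},{"jaw":0.1,"linear":[0,0,0],"twist":0}]'
python3 look.py side; python3 d.py .5 .1 .13 110.5
```

```text
time: 9.65
position: [0.4946, 0.0943, 0.1674]
tool_rot: [0.567, 0.824, -0.001, -0.001]
ft_force: [-0.3, 0.7, 0.7]
grip_width: 0.0245
grip_force: 0.0
side
0.01 25 X [-13. -10.  35.] Y [-8. -2.  9.]
0.025 40 X [-17. -15.  -9.] Y [-8. -3. 11.]
0.04 41 X [-22. -19. -13.] Y [-8. -1. 12.]
0.055 42 X [-26. -23. -12.] Y [-8. -1. 12.]
0.07 36 X [-38. -34. -18.] Y [-15.  -2.  10.]
0.085 95 X [-37. -34. -19.] Y [-20.  -2.  18.]
0.1 50 X [-40. -38. -33.] Y [-8. -0. 20.]
0.115 57 X [-44. -40. -32.] Y [-8. -3. 12.]
0.13 48 X [-49. -45. -35.] Y [-8. -3.  9.]
0.145 93 X [-54. -51. -36.] Y [-19.  -4.  20.]
0.16 123 X [-57. -52. -35.] Y [-19.  -7.  20.]
0.175 120 X [-62. -52. -34.] Y [-21.  -8.  13.]
0.19 122 X [-63. -53. -43.] Y [-20.   2.  21.]
0.205 23 X [-53. -41. -31.] Y [18. 20. 21.]
0.22 94 X [-80. -73. -43.] Y [-20.  18.  21.]
0.235 85 X [-79. -71. -62.] Y [-21.   1.  21.]
t 9.7 pos [0.495  0.094  0.1676] yaw 110.97 down -1.0 shift cm [0.38 0.69 3.76] twist 0.5 w 0.0226 gf 0.0 F [0.52 0.6  0.34]
```

```bash
python3 -m pendant '[{"jaw":0.1,"linear":[0,0,0],"twist":0},{"jaw":0.1,"linear":[0,0,0],"twist":0},{"jaw":0.1,"linear":[0.3,0,0.3],"twist":0},{"jaw":0.1,"linear":[0.3,0,0.3],"twist":0},{"jaw":0.1,"linear":[0.3,0,0.4],"twist":0},{"jaw":0.1,"linear":[0.1,0,0.4],"twist":0},{"jaw":0.1,"linear":[0.1,0,0.4],"twist":0},{"jaw":0.1,"linear":[0.1,0,0.4],"twist":0},{"jaw":0.1,"linear":[0,0,0.4],"twist":0},{"jaw":0.1,"linear":[0,0,0],"twist":0}]' 3
python3 look.py side; python3 d.py .5 .1 .13 110.5
```

```text
time: 10.53
position: [0.4912, 0.1051, 0.1415]
tool_rot: [0.567, 0.824, -0.0, -0.0]
ft_force: [0.8, -0.6, 0.0]
grip_width: 0.022
grip_force: 3.0
side
0.01 14 X [-60.   1.   4.] Y [-20.   3.  11.]
0.025 22 X [-8. -5. -2.] Y [-8. -0. 10.]
0.04 39 X [-16. -10.  -1.] Y [-9. -3. 11.]
0.055 32 X [-22. -18.  -3.] Y [-9. -4.  9.]
0.07 35 X [-37. -33. -13.] Y [-18.  -3.   8.]
0.085 81 X [-39. -35. -17.] Y [-14.  -1.  18.]
0.1 32 X [-44. -40. -34.] Y [-9. -6. 20.]
0.115 58 X [-64. -58. -46.] Y [-18.   6.  18.]
0.13 106 X [-64. -59. -43.] Y [-18. -10.  19.]
0.145 109 X [-67. -62. -46.] Y [-20.  -9.  20.]
0.16 97 X [-73. -64. -46.] Y [-21.  -9.   9.]
0.175 67 X [-77. -73. -58.] Y [-7.  5. 21.]
0.19 59 X [-92. -83. -48.] Y [-19.  19.  21.]
0.205 134 X [-91. -84. -69.] Y [-21.   5.  20.]
0.22 72 X [-80. -78. -76.] Y [-19.  -0.  20.]
0.235 126 X [-80. -78. -74.] Y [-19.  -2.  19.]
t 10.58 pos [0.491  0.105  0.1416] yaw 110.95 down -1.0 shift cm [-0.79  0.66  1.15] twist 0.4 w 0.0222 gf 3.0 F [-0.44 -0.47 -0.15]
```

It leans on the wire about 30° from vertical, with the bulb still short of the far rim. With its balance point below the wire it's stable, so I'll let go and see where it settles.

```bash
python3 -m pendant '[{"jaw":0.4,"linear":[0,0,0],"twist":0},{"jaw":0.4,"linear":[0,0,0],"twist":0},{"jaw":0.4,"linear":[0,0,0],"twist":0},{"jaw":0.4,"linear":[0,0,0],"twist":0},{"jaw":0.4,"linear":[0,0,0],"twist":0},{"jaw":0.4,"linear":[0,0,0],"twist":0}]' 3
python3 look.py side; python3 d.py .5 .1 .13 110.5
```

```text
time: 11.08
position: [0.4914, 0.1049, 0.1424]
tool_rot: [0.567, 0.824, 0.0, 0.0]
ft_force: [-0.5, 0.4, -0.6]
grip_width: 0.035
grip_force: 0.0
side
0.01 15 X [-59.   2.  47.] Y [-20.   3.  13.]
0.025 23 X [-8. -4. -2.] Y [-8. -1. 11.]
0.04 34 X [-16. -10.  -1.] Y [-9. -2. 12.]
0.055 35 X [-22. -18.  -1.] Y [-8. -3. 10.]
0.07 30 X [-37. -34. -13.] Y [-14.  -3.  13.]
0.085 82 X [-39. -34. -19.] Y [-17.  -1.  19.]
0.1 30 X [-45. -40. -36.] Y [-8.  5. 21.]
0.115 37 X [-63. -54. -47.] Y [-22.   3.  22.]
0.13 77 X [-63. -58. -45.] Y [-22.  -3.  22.]
0.145 69 X [-68. -62. -56.] Y [-20.  -6.  21.]
0.16 77 X [-75. -67. -58.] Y [-19.  -7.   7.]
0.175 71 X [-78. -73. -65.] Y [-9.  1. 10.]
0.205 76 X [-89. -84. -76.] Y [-21.   0.  19.]
0.22 70 X [-80. -78. -75.] Y [-21.  -1.  19.]
0.235 127 X [-80. -78. -74.] Y [-19.  -2.  19.]
t 11.13 pos [0.4914 0.105  0.1424] yaw 110.94 down -1.0 shift cm [-0.77  0.63  1.24] twist 0.4 w 0.0346 gf 0.0 F [ 0.92 -0.02 -0.11]
```

It stayed put. I'll take a higher hold, where the pads sit squarely on the grip, and press straight down so the wire levers the bulb forward.

```bash
python3 -m pendant '[{"jaw":0.4,"linear":[0.5,0,-0.6],"twist":0},{"jaw":0.4,"linear":[0.5,0,-0.6],"twist":0},{"jaw":0.4,"linear":[0.5,0,-0.6],"twist":0},{"jaw":0.1,"linear":[0,0,0],"twist":0},{"jaw":0.1,"linear":[0,0,0],"twist":0},{"jaw":0.1,"linear":[0,0,0],"twist":0},{"jaw":0.1,"linear":[0,0,0],"twist":0},{"jaw":0.1,"linear":[0,0,0],"twist":0}]' 8
python3 -m pendant '[{"jaw":0.1,"linear":[0.05,0,0.3],"twist":0},{"jaw":0.1,"linear":[0.05,0,0.3],"twist":0},{"jaw":0.1,"linear":[0.05,0,0.3],"twist":0},{"jaw":0.1,"linear":[0.05,0,0.3],"twist":0},{"jaw":0.1,"linear":[0.05,0,0.3],"twist":0},{"jaw":0.1,"linear":[0.05,0,0.3],"twist":0},{"jaw":0.1,"linear":[0,0,0.2],"twist":0},{"jaw":0.1,"linear":[0,0,0],"twist":0}]'
python3 look.py side; python3 d.py .5 .1 .13 110.5
```

```text
time: 11.8
position: [0.4862, 0.1191, 0.1605]
tool_rot: [0.567, 0.824, 0.0, -0.0]
ft_force: [-1.4, 0.7, 3.2]
grip_width: 0.022
grip_force: 8.0
time: 12.47
position: [0.4846, 0.1224, 0.1407]
tool_rot: [0.567, 0.824, 0.0, -0.001]
ft_force: [-2.9, 2.6, 7.7]
grip_width: 0.0221
grip_force: 8.0
side
0.01 15 X [-13.  13.  31.] Y [-10.  -6.   7.]
0.025 17 X [-1.  3. 13.] Y [-7.  3. 12.]
0.04 23 X [-12.  -5.  12.] Y [-7. -4. 10.]
0.055 26 X [-16. -12.   5.] Y [-8. -5. 10.]
0.07 28 X [-37. -35. -12.] Y [-17.  -5.  11.]
0.085 67 X [-38. -34. -16.] Y [-20.  -3.  13.]
0.1 31 X [-46. -41. -34.] Y [-10.  -8.  -1.]
0.115 80 X [-82. -71. -41.] Y [-18.  -8.  18.]
0.13 126 X [-83. -75. -60.] Y [-18.  -9.  20.]
0.145 103 X [-83. -79. -65.] Y [-20. -10.  20.]
0.16 109 X [-84. -81. -70.] Y [-21.  -3.  20.]
0.175 23 X [-84. -80. -63.] Y [-17.  19.  21.]
0.19 65 X [-110.  -89.  -68.] Y [-19.  18.  21.]
0.205 128 X [-109. -102.  -91.] Y [-20.   6.  21.]
0.22 77 X [-98. -96. -94.] Y [-20.   1.  20.]
0.235 125 X [-98. -96. -92.] Y [-21.  -3.  17.]
t 12.52 pos [0.4846 0.1223 0.1408] yaw 110.9 down -1.0 shift cm [-2.63  0.64  1.08] twist 0.4 w 0.0219 gf 8.0 F [-2.61  3.32  6.98]
```

Pressing on the bulb jams it. Instead I'll lift it along its axis to clear the floor, then lower the hand at 3 N with the wire as fulcrum, so the bulb swings forward.

```bash
python3 -m pendant '[{"jaw":0.1,"linear":[0,0,0],"twist":0},{"jaw":0.1,"linear":[0.45,0,-0.75],"twist":0},{"jaw":0.1,"linear":[0.45,0,-0.75],"twist":0},{"jaw":0.1,"linear":[0.45,0,-0.75],"twist":0},{"jaw":0.1,"linear":[0,0,0],"twist":0}]' 15
python3 -m pendant '[{"jaw":0.1,"linear":[0,0,0],"twist":0},{"jaw":0.1,"linear":[0,0,0.4],"twist":0},{"jaw":0.1,"linear":[-0.2,0,0.4],"twist":0},{"jaw":0.1,"linear":[-0.3,0,0.4],"twist":0},{"jaw":0.1,"linear":[-0.3,0,0.4],"twist":0},{"jaw":0.1,"linear":[-0.3,0,0.4],"twist":0},{"jaw":0.1,"linear":[-0.3,0,0.4],"twist":0},{"jaw":0.1,"linear":[-0.3,0,0.4],"twist":0},{"jaw":0.1,"linear":[0,0,0.2],"twist":0},{"jaw":0.1,"linear":[0,0,0],"twist":0}]' 3
python3 look.py side; python3 d.py .5 .1 .13 110.5
```

```text
time: 12.93
position: [0.4805, 0.1352, 0.1643]
tool_rot: [0.567, 0.824, 0.001, 0.001]
ft_force: [0.1, -0.5, -1.7]
grip_width: 0.022
grip_force: 15.0
time: 13.77
position: [0.4862, 0.1181, 0.1324]
tool_rot: [0.567, 0.824, -0.0, -0.0]
ft_force: [-0.5, -1.1, -2.0]
grip_width: 0.0221
grip_force: 3.0
side
0.01 13 X [-17.  16.  32.] Y [-12.  -7.   1.]
0.025 17 X [ 0.  9. 15.] Y [-8.  2. 10.]
0.04 23 X [-9. -4. 15.] Y [-8. -0. 12.]
0.055 24 X [-16.  -9.   4.] Y [-8. -6.  6.]
0.07 30 X [-36. -33. -11.] Y [-19.  -5.   6.]
0.085 56 X [-39. -34. -15.] Y [-20.  -4.   6.]
0.1 30 X [-76. -40. -33.] Y [-10.  -7.  18.]
0.115 138 X [-78. -69. -42.] Y [-17.  -8.  19.]
0.13 106 X [-78. -73. -61.] Y [-19.  -8.  19.]
0.145 95 X [-80. -76. -60.] Y [-21.  -9.  20.]
0.16 61 X [-85. -81. -72.] Y [-17.   2.  20.]
0.175 33 X [-103.  -69.  -60.] Y [ 4. 19. 21.]
0.19 120 X [-105.  -99.  -78.] Y [-20.  12.  21.]
0.205 63 X [-104.  -92.  -89.] Y [-20. -12.  20.]
0.22 119 X [-94. -92. -89.] Y [-20.  -2.  19.]
0.235 130 X [-94. -92. -87.] Y [-20.  -2.  18.]
t 13.82 pos [0.4862 0.1182 0.1325] yaw 110.95 down -1.0 shift cm [-2.19  0.64  0.25] twist 0.5 w 0.0219 gf 3.0 F [-0.97  0.46 -1.25]
```

View pics/last_side.png

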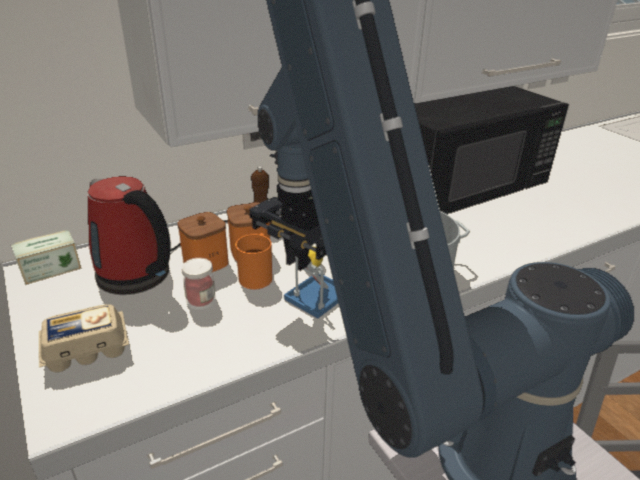

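```bash
cat > fit.py <<'E'
from h import *
import sys
D=np.array([.495,.083,0]); h=np.array([.35,-.937,0]); h/=np.linalg.norm(h); l=np.array([-h[1],h[0],0])
for n in ('side','top'):
    im,W,c=cam(n); d=W-D; X=d@h-.03; Y=d@l; Z=W[...,2]
    m=(im.max(-1).astype(int)-im.min(-1)<45)&(abs(Y)<.013)&(X>-.045)&(X<.06)&(Z>.024)&(Z<.125)&~((abs(X+.03)<.007)&(abs(Z-.085)<.012))
    q=np.c_[X[m],Z[m]]*1000; i=np.argsort(q[:,1])
    if len(q)<10: print(n,len(q)); continue
    a=cv2.fitLine(q[:,:].astype(np.float32),cv2.DIST_HUBER,0,1,.01).ravel(); s=a[0]/a[1]
    print(n,len(q),'deg from vertical',np.degrees(np.arctan(-s)).round(1),'X at z=6',(a[2]+s*(6-a[3])).round(),'at 88',(a[2]+s*(88-a[3])).round(),'Y',(np.median(Y[m])*1000).round(1))
    print(q[i][::max(1,len(q)//12)].round().astype(int).tolist(), 'lowest',[(Z[(abs(Y)<.013)&(X>-.0)&(X<.05)&(Z>.011)].min()*1000).round(1)])
E
python3 fit.py
python3 -c "
import cv2
a=cv2.imread('pics/last_side.png')[215:335,250:345]; cv2.imwrite('pics/c5.png',cv2.resize(a,(475,600),interpolation=2))"
```

```text
side 126 deg from vertical 29.1 X at z=6 20.0 at 88 -25.0 Y -5.2
[[13, 25], [5, 32], [-2, 42], [18, 51], [-10, 54], [-1, 60], [-17, 65], [-18, 81], [-14, 86], [-39, 98], [-40, 106], [-39, 112], [-43, 120]] lowest [np.float64(11.1)]
top 96 deg from vertical 27.6 X at z=6 32.0 at 88 -11.0 Y 2.0
[[19, 25], [15, 28], [14, 36], [6, 52], [15, 54], [11, 56], [13, 58], [13, 59], [9, 60], [5, 62], [-2, 64], [0, 67]] lowest [np.float64(11.1)]
```

View pics/c5.png

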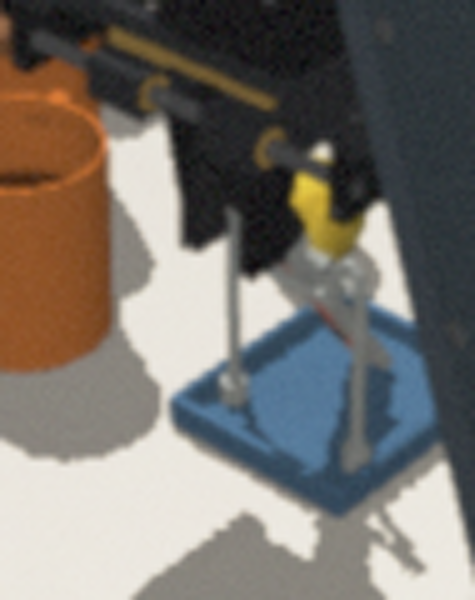

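The neck is in the dip, about 37° from vertical, with the bulb about 25 mm from the far rim. All of that is within tolerance, so I'll let go and check that it stays.

```bash
python3 -m pendant '[{"jaw":0.42,"linear":[0,0,0],"twist":0},{"jaw":0.42,"linear":[0,0,0],"twist":0},{"jaw":0.42,"linear":[0,0,0],"twist":0},{"jaw":0.42,"linear":[0,0,0],"twist":0},{"jaw":0.42,"linear":[0,0,0],"twist":0},{"jaw":0.42,"linear":[0,0,-1],"twist":0},{"jaw":0.42,"linear":[0,0,-2],"twist":0},{"jaw":0.42,"linear":[0.5,0,-2],"twist":0},{"jaw":0.42,"linear":[0.5,0,-2],"twist":0},{"jaw":0.42,"linear":[0,0,0],"twist":0}]' 3
python3 fit.py; python3 d.py .5 .1 .13 110.5
```

```text
time: 14.75
position: [0.4847, 0.1286, 0.2069]
tool_rot: [0.567, 0.824, 0.003, 0.003]
ft_force: [-0.7, 0.2, 0.0]
grip_width: 0.0365
grip_force: 0.0
side 135 deg from vertical 30.7 X at z=6 22.0 at 88 -27.0 Y -5.2
[[15, 26], [2, 36], [-5, 48], [15, 54], [-12, 59], [-13, 65], [-15, 84], [-20, 86], [-38, 97], [-42, 103], [-36, 107], [-39, 113], [-41, 122]] lowest [np.float64(11.2)]
top 159 deg from vertical 30.9 X at z=6 35.0 at 88 -14.0 Y 2.8
[[23, 24], [15, 37], [17, 52], [17, 55], [4, 58], [3, 60], [6, 64], [-1, 68], [-14, 76], [-10, 82], [-13, 85], [-14, 87], [-21, 91]] lowest [np.float64(11.1)]
t 14.85 pos [0.4831 0.128  0.204 ] yaw 110.97 down -1.0 shift cm [-3.21  0.56  7.4 ] twist 0.5 w 0.0367 gf 0.0 F [ 0.83  0.82 -0.76]
```

```bash
python3 - <<'E'
from h import *
D=np.array([.495,.083,0]); h=np.array([.35,-.937,0]); h/=np.linalg.norm(h); l=np.array([-h[1],h[0],0])
for n in ('side','top'):
    im,W,c=cam(n,'g'+n); d=W-D; X=d@h-.03; Y=d@l; Z=W[...,2]
    m=(im.max(-1)<70)&(abs(Y)<.02)&(X>-.12)&(X<-.03)&(Z>.09)&(Z<.19)
    for z0 in np.arange(.09,.19,.01):
        k=m&(Z>z0)&(Z<=z0+.01)
        if k.sum()>3: print(n,z0.round(2),k.sum(),'X',(np.percentile(X[k],[5,50,95])*1000).round(),'Y',(np.percentile(Y[k],[5,50,95])*1000).round())
E
python3 -c "
import cv2
a=cv2.imread('pics/gside.png')[185:315,240:350]; cv2.imwrite('pics/c6.png',cv2.resize(a,(508,600),interpolation=2))"
```

```text
side 0.11 21 X [-53. -45. -37.] Y [-8. -7. -3.]
side 0.12 31 X [-59. -50. -40.] Y [-9. -7. -3.]
side 0.13 28 X [-67. -58. -47.] Y [-9. -7. -5.]
side 0.14 27 X [-73. -65. -55.] Y [-9. -8. -4.]
side 0.15 29 X [-80. -71. -62.] Y [-10.  -8.  -2.]
side 0.16 44 X [-85. -80. -71.] Y [-9. -6.  4.]
side 0.17 30 X [-84. -79. -75.] Y [-7. -0.  7.]
```

View pics/c6.png

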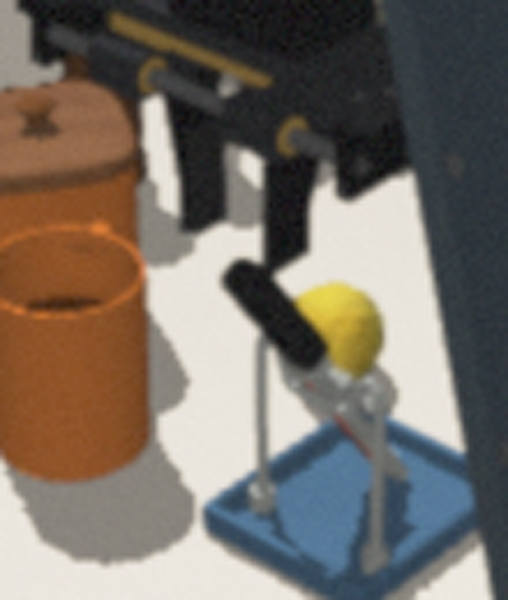

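It is lying in the rest, free of the fingers, at about 35° from vertical with the neck in the dip; in the crop the grip runs (240,275)–(315,350). Now I'll take a fresh hold around x -77 and lift straight out.

```bash
python3 -m pendant '[{"jaw":0.5,"linear":[-1,-0.2,0],"twist":0},{"jaw":0.5,"linear":[0,0,1.8],"twist":0},{"jaw":0.5,"linear":[0,0,2],"twist":0},{"jaw":0.5,"linear":[0,0,2],"twist":0},{"jaw":0.5,"linear":[0,0,0],"twist":0},{"jaw":0.1,"linear":[0,0,0],"twist":0},{"jaw":0.1,"linear":[0,0,0],"twist":0},{"jaw":0.1,"linear":[0,0,0],"twist":0},{"jaw":0.1,"linear":[0,0,0],"twist":0},{"jaw":0.1,"linear":[0,0,0],"twist":0},{"jaw":0.1,"linear":[0,0,0],"twist":0},{"jaw":0.1,"linear":[0,0,0],"twist":0}]' 12
python3 d.py .5 .1 .146 110.5
python3 -m pendant '[{"jaw":0.1,"linear":[0,0,-1],"twist":0},{"jaw":0.1,"linear":[0,0,-2],"twist":0},{"jaw":0.1,"linear":[0,0,-2.5],"twist":0},{"jaw":0.1,"linear":[0,0,-2.5],"twist":0},{"jaw":0.1,"linear":[0,0,-2.5],"twist":0},{"jaw":0.1,"linear":[0,0,-1.5],"twist":0},{"jaw":0.1,"linear":[0,0,0],"twist":0}]'
python3 d.py .397 -.1935 .3 0
```

```text
time: 15.95
position: [0.4848, 0.1179, 0.1456]
tool_rot: [0.567, 0.824, 0.0, 0.001]
ft_force: [-0.1, 0.3, 3.9]
grip_width: 0.0217
grip_force: 12.0
t 15.95 pos [0.4848 0.1179 0.1456] yaw 110.96 down -1.0 shift cm [-2.21  0.78 -0.04] twist 0.5 w 0.0217 gf 12.0 F [-0.12  0.27  3.87]
time: 16.53
position: [0.4863, 0.118, 0.2682]
tool_rot: [0.567, 0.824, 0.002, 0.003]
ft_force: [1.5, 0.6, -0.4]
grip_width: 0.0218
grip_force: 12.0
t 16.53 pos [0.4863 0.118  0.2682] yaw 110.95 down -1.0 shift cm [-25.9  -19.46  -3.26] twist 111.0 w 0.0218 gf 12.0 F [ 1.49  0.59 -0.45]
```

```bash
python3 -m pendant '[{"jaw":0.1,"linear":[-2.1,-2.2,0],"twist":0},{"jaw":0.1,"linear":[-2.1,-2.2,0],"twist":0},{"jaw":0.1,"linear":[-2.1,-2.2,0],"twist":0},{"jaw":0.1,"linear":[-2.1,-2.2,0],"twist":0},{"jaw":0.1,"linear":[-2.1,-2.2,0],"twist":0}]' 12
python3 -m pendant '[{"jaw":0.1,"linear":[0,0,0],"twist":6.95},{"jaw":0.1,"linear":[0,0,0],"twist":6.95},{"jaw":0.1,"linear":[0,0,0],"twist":6.95},{"jaw":0.1,"linear":[0,0,0],"twist":6.95},{"jaw":0.1,"linear":[0,0,0],"twist":6.95},{"jaw":0.1,"linear":[0,0,0],"twist":6.95},{"jaw":0.1,"linear":[0,0,0],"twist":6.95},{"jaw":0.1,"linear":[0,0,0],"twist":6.95},{"jaw":0.1,"linear":[0,0,0],"twist":6.95},{"jaw":0.1,"linear":[0,0,0],"twist":6.95},{"jaw":0.1,"linear":[0,0,0],"twist":6.95},{"jaw":0.1,"linear":[0,0,0],"twist":6.95}]' 3
cat > hang.py <<'E'
# sheath of the hanging thermometer in the tool frame
from h import *
for n in ('side','top'):
    im,W,c=cam(n,'hang'+n); o=robot.get_obs(); M=R.from_quat(o['tool_rot']).as_matrix(); Q=(W-o['position'])@M*1000
    m=(abs(Q[...,1])<22)&(abs(Q[...,0])<140)&(Q[...,2]>15)&(Q[...,2]<185)&(W[...,2]>.03)
    print(n)
    for lo in range(15,185,17):
        q=Q[m&(Q[...,2]>lo)&(Q[...,2]<=lo+17)]
        if len(q)>4: print(lo,len(q),'x',np.percentile(q[:,0],[5,50,95]).round(),'y',np.percentile(q[:,1],[5,50,95]).round())
E
python3 hang.py;python3 d.py .397 -.1935 .3 0
```

```text
time: 16.95
position: [0.4174, -0.0202, 0.2636]
tool_rot: [0.566, 0.824, -0.0, -0.001]
ft_force: [0.3, 0.2, -0.4]
grip_width: 0.0218
grip_force: 12.0
time: 17.95
position: [0.4182, -0.0192, 0.2636]
tool_rot: [0.972, 0.235, -0.001, -0.001]
ft_force: [0.7, 0.3, -0.4]
grip_width: 0.022
grip_force: 3.0
side
top
49 16 x [-52. -49. -45.] y [-7. -4.  1.]
66 33 x [-59. -55. -46.] y [-10.  -3.   6.]
83 80 x [-77. -68. -58.] y [-9.  0.  8.]
100 15 x [-77. -71. -64.] y [-10.  -9.   2.]
117 29 x [-86. -83. -77.] y [-10.  -1.  10.]
134 15 x [-90. -88. -86.] y [-10.  -1.   8.]
t 18.05 pos [ 0.4183 -0.0193  0.2637] yaw 27.55 down -1.0 shift cm [-9.95 14.46 -3.64] twist 27.6 w 0.0223 gf 3.0 F [-0.56  0.4  -0.36]
```

The grip holds it at about 33° and it doesn't swing on its own this time. I'll dip the bulb inside the pan and draw the hand outward, so the rim's inner edge nudges it upright. First I'll turn to face the pan's near rim and move over the pan's middle.

```bash
python3 -m pendant '[{"jaw":0.1,"linear":[0,0,-0.9],"twist":6.9},{"jaw":0.1,"linear":[0,0,-0.9],"twist":6.9},{"jaw":0.1,"linear":[0,0,-0.9],"twist":6.9},{"jaw":0.1,"linear":[0,0,-0.9],"twist":6.9},{"jaw":0.1,"linear":[1.3,2.9,0],"twist":0},{"jaw":0.1,"linear":[1.3,2.9,0],"twist":0},{"jaw":0.1,"linear":[1.3,2.9,0],"twist":0},{"jaw":0.1,"linear":[1.3,2.9,0],"twist":0},{"jaw":0.1,"linear":[1.3,2.9,0],"twist":0},{"jaw":0.1,"linear":[1.3,2.9,0],"twist":0},{"jaw":0.1,"linear":[0,0,0],"twist":0}]' 4
python3 d.py .497 -.1935 .242 0; python3 hang.py
```

```text
time: 18.97
position: [0.4997, -0.1995, 0.3]
tool_rot: [1.0, -0.001, 0.001, 0.002]
ft_force: [0.6, -0.5, -1.3]
grip_width: 0.0219
grip_force: 4.0
t 18.97 pos [ 0.4997 -0.1995  0.3   ] yaw -0.07 down -1.0 shift cm [-0.29 -0.63  5.8 ] twist -0.1 w 0.0219 gf 4.0 F [ 0.59 -0.46 -1.25]
side
15 24 x [-33. -29. -21.] y [ 3.  9. 14.]
32 22 x [-35. -32. -28.] y [ 2.  7. 13.]
49 63 x [-51. -40. -31.] y [-4.  6. 12.]
66 73 x [-57. -52. -44.] y [-7.  0. 10.]
83 115 x [-75. -60. -50.] y [-8. -1. 10.]
100 71 x [-73. -66. -60.] y [-8. -2. 10.]
117 92 x [-82. -76. -68.] y [-8.  1. 11.]
134 55 x [-88. -84. -79.] y [-8.  1. 12.]
168 39 x [-107. -104.  -99.] y [-21.  -4.  19.]
top
168 44 x [93. 95. 98.] y [-20.   0.  20.]
```

```bash
python3 -m pendant '[{"jaw":0.1,"linear":[0.2,-0.6,1.5],"twist":0},{"jaw":0.1,"linear":[0,0,2],"twist":0},{"jaw":0.1,"linear":[0,0,1.5],"twist":0},{"jaw":0.1,"linear":[0,0,0.8],"twist":0},{"jaw":0.1,"linear":[0,0,0],"twist":0}]' 3
python3 -m pendant '[{"jaw":0.1,"linear":[-0.9,0,0],"twist":0},{"jaw":0.1,"linear":[-0.9,0,0],"twist":0},{"jaw":0.1,"linear":[-0.85,0,-0.4],"twist":0},{"jaw":0.1,"linear":[-0.85,0,-0.4],"twist":0},{"jaw":0.1,"linear":[-0.85,0,-0.4],"twist":0},{"jaw":0.1,"linear":[-0.9,0,-0.25],"twist":0},{"jaw":0.1,"linear":[-0.9,0,-0.25],"twist":0},{"jaw":0.1,"linear":[-0.9,0,-0.25],"twist":0},{"jaw":0.1,"linear":[0,0,0],"twist":0}]'
python3 d.py .4 -.1935 .265 0; python3 hang.py
```

```text
time: 19.48
position: [0.4971, -0.1856, 0.2408]
tool_rot: [1.0, 0.001, -0.002, -0.002]
ft_force: [0.1, -0.5, -1.6]
grip_width: 0.0221
grip_force: 3.0
time: 20.23
position: [0.4266, -0.1873, 0.2629]
tool_rot: [1.0, -0.001, -0.0, -0.0]
ft_force: [0.8, -0.5, -1.1]
grip_width: 0.0221
grip_force: 3.0
t 20.23 pos [ 0.4266 -0.1873  0.2629] yaw -0.11 down -1.0 shift cm [-2.66  0.62 -0.21] twist -0.1 w 0.0221 gf 3.0 F [ 0.84 -0.51 -1.09]
side
15 94 x [-18. -14.  -5.] y [-18.  -7.  12.]
32 81 x [-21. -17.  -7.] y [-13.  -7.   7.]
49 66 x [-15. -11.  -6.] y [-13.  -6.   7.]
66 93 x [-25. -15.  -8.] y [-12.  -6.   6.]
83 79 x [-25. -21. -11.] y [-12.  -6.   6.]
100 83 x [-30. -24. -16.] y [-12.  -5.   7.]
117 66 x [-36. -23. -18.] y [-12.  -6.   5.]
134 118 x [-35. -28. -21.] y [-19.  -3.  18.]
151 99 x [-36. -34. -31.] y [-20.  -2.  19.]
168 104 x [-37. -34. -31.] y [-20.  -3.  19.]
top
```

Working: it's now at about 11°. I'll carry on outward to vertical.

```bash
python3 -m pendant '[{"jaw":0.1,"linear":[-0.8,0.3,-0.1],"twist":0},{"jaw":0.1,"linear":[-0.8,0.3,-0.1],"twist":0},{"jaw":0.1,"linear":[-0.8,0,0],"twist":0},{"jaw":0.1,"linear":[-0.7,0,0],"twist":0},{"jaw":0.1,"linear":[-0.4,0,0],"twist":0},{"jaw":0.1,"linear":[0,0,0],"twist":0}]'
python3 d.py .4 -.1935 .265 0; python3 hang.py
```

```text
time: 20.83
position: [0.3922, -0.1933, 0.2642]
tool_rot: [1.0, -0.001, -0.001, -0.0]
ft_force: [-0.5, -0.4, -1.8]
grip_width: 0.0218
grip_force: 3.0
t 20.83 pos [ 0.3922 -0.1933  0.2642] yaw -0.1 down -1.0 shift cm [ 0.78  0.02 -0.08] twist -0.1 w 0.0218 gf 3.0 F [-0.51 -0.35 -1.82]
side
15 90 x [-12.  -9.   3.] y [-19.  -6.  10.]
32 81 x [-11.  -7.   3.] y [-13.  -8.   6.]
49 52 x [-4.  2.  8.] y [-13.  -9.   7.]
66 81 x [-6.  1.  7.] y [-12.  -4.   7.]
83 72 x [-6. -1.  8.] y [-12.  -5.   5.]
100 80 x [-5. -0.  8.] y [-12.  -6.   6.]
117 66 x [-10.   4.   9.] y [-13.  -5.   5.]
134 89 x [-1.  3.  9.] y [-15.  -2.  17.]
151 96 x [-2.  1.  4.] y [-20.  -5.  18.]
168 95 x [-2.  1.  3.] y [-20.  -4.  19.]
top
```

View pics/hangside.png

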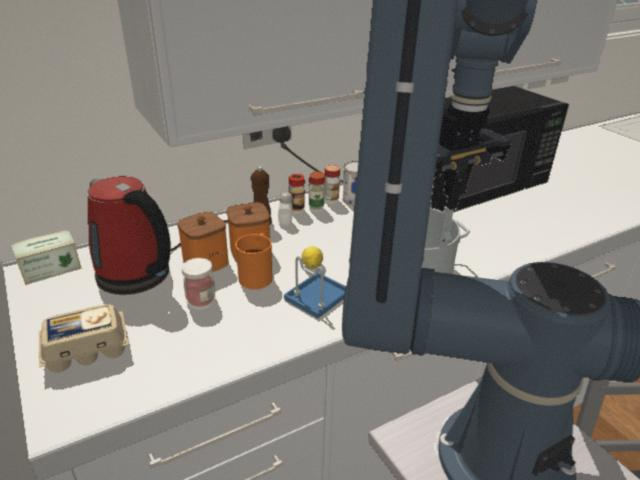

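The bulb is inside the rim, at about (445,240), the thermometer is upright, and the clip leaf is outside. I'll firm up the grip and lower the lip over the rim.

```bash
python3 -m pendant '[{"jaw":0.1,"linear":[0.1,0,0],"twist":0},{"jaw":0.1,"linear":[0,0,0],"twist":0},{"jaw":0.1,"linear":[0,0,0.6],"twist":0},{"jaw":0.1,"linear":[0,0,0.6],"twist":0},{"jaw":0.1,"linear":[0,0,0.6],"twist":0},{"jaw":0.1,"linear":[0,0,0.6],"twist":0},{"jaw":0.1,"linear":[0,0,0.6],"twist":0},{"jaw":0.1,"linear":[0,0,0],"twist":0}]' 40
python3 d.py .393 -.1935 .197 0; python3 hang.py | head -11
```

```text
time: 21.6
position: [0.3934, -0.1929, 0.2328]
tool_rot: [1.0, -0.0, -0.002, -0.001]
ft_force: [-0.5, -0.5, -0.9]
grip_width: 0.0218
grip_force: 40.0
t 21.6 pos [ 0.3934 -0.1929  0.2328] yaw -0.05 down -1.0 shift cm [-0.03  0.07  3.58] twist -0.0 w 0.0218 gf 40.0 F [-0.55 -0.54 -0.9 ]
side
15 87 x [-12.  -9.   5.] y [-20.  -6.  14.]
32 81 x [-11.  -7.   4.] y [-12.  -8.   5.]
49 54 x [-5.  2.  8.] y [-13.  -9.   7.]
66 83 x [-6.  1.  7.] y [-12.  -4.   8.]
83 64 x [-6. -1.  8.] y [-13.  -5.   5.]
100 90 x [-4.  0.  8.] y [-14.  -5.  16.]
117 90 x [-9. -1.  2.] y [-20.  -7.  19.]
134 96 x [-3.  0.  3.] y [-20.  -5.  18.]
151 88 x [-3.  0.  3.] y [-20.  -2.  19.]
168 63 x [-2. -0.  2.] y [-15.   1.  20.]
```

```bash
python3 -m pendant '[{"jaw":0.1,"linear":[0,0,0.3],"twist":0},{"jaw":0.1,"linear":[0,0,0.3],"twist":0},{"jaw":0.1,"linear":[0,0,0.3],"twist":0},{"jaw":0.1,"linear":[0,0,0.3],"twist":0},{"jaw":0.1,"linear":[0,0,0],"twist":0}]' 40
python3 d.py .393 -.1935 .197 0
python3 -m pendant '[{"jaw":0.1,"linear":[0,0,0.25],"twist":0},{"jaw":0.1,"linear":[0,0,0.25],"twist":0},{"jaw":0.1,"linear":[0,0,0.25],"twist":0},{"jaw":0.1,"linear":[0,0,0],"twist":0}]' 40
python3 d.py .393 -.1935 .197 0; python3 hang.py | head -11
```

```text
time: 22.12
position: [0.3935, -0.1935, 0.222]
tool_rot: [1.0, -0.0, -0.001, -0.0]
ft_force: [-2.6, -1.1, -0.7]
grip_width: 0.0219
grip_force: 40.0
t 22.12 pos [ 0.3935 -0.1935  0.222 ] yaw -0.02 down -1.0 shift cm [-0.04  0.01  2.5 ] twist -0.0 w 0.0219 gf 40.0 F [-2.55 -1.13 -0.68]
time: 22.45
position: [0.3938, -0.1931, 0.2141]
tool_rot: [1.0, -0.0, -0.001, -0.001]
ft_force: [-3.5, -1.0, -2.0]
grip_width: 0.0217
grip_force: 40.0
t 22.45 pos [ 0.3938 -0.1931  0.2141] yaw -0.06 down -1.0 shift cm [-0.08  0.04  1.71] twist -0.1 w 0.0217 gf 40.0 F [-3.48 -1.04 -2.04]
side
15 80 x [-11.  -8.   3.] y [-20.  -6.  11.]
32 76 x [-10.  -7.   4.] y [-12.  -8.   6.]
49 48 x [-6.  2.  7.] y [-13.  -9.   7.]
66 82 x [-5.  2.  7.] y [-12.  -5.   7.]
83 85 x [-6. -1.  8.] y [-16.  -6.  16.]
100 106 x [-8. -1.  2.] y [-20.  -5.  18.]
117 89 x [-12.  -1.   2.] y [-20.  -6.  20.]
134 81 x [-3. -0.  3.] y [-21.  -5.  17.]
151 61 x [-3. -0.  2.] y [-13.   6.  19.]
168 5 x [0. 1. 2.] y [15. 20. 21.]
```

```bash
python3 -m pendant '[{"jaw":0.1,"linear":[-0.1,0,0.25],"twist":0},{"jaw":0.1,"linear":[0,0,0.25],"twist":0},{"jaw":0.1,"linear":[0,0,0.25],"twist":0},{"jaw":0.1,"linear":[0,0,0.25],"twist":0},{"jaw":0.1,"linear":[0,0,0],"twist":0}]' 40
python3 d.py .393 -.1935 .197 0
python3 -m pendant '[{"jaw":0.1,"linear":[0,0,0.2],"twist":0},{"jaw":0.1,"linear":[0,0,0.2],"twist":0},{"jaw":0.1,"linear":[0,0,0],"twist":0}]' 40
python3 d.py .393 -.1935 .197 0; python3 hang.py | head -11
```

```text
time: 22.97
position: [0.3936, -0.1936, 0.2044]
tool_rot: [1.0, -0.001, 0.0, 0.0]
ft_force: [-3.0, -0.9, -2.1]
grip_width: 0.0221
grip_force: 40.0
t 22.97 pos [ 0.3936 -0.1936  0.2044] yaw -0.07 down -1.0 shift cm [-0.06 -0.01  0.74] twist -0.1 w 0.0221 gf 40.0 F [-2.99 -0.88 -2.07]
time: 23.22
position: [0.3937, -0.1937, 0.2008]
tool_rot: [1.0, -0.001, 0.0, 0.0]
ft_force: [-3.6, 0.1, 0.1]
grip_width: 0.0217
grip_force: 40.0
t 23.22 pos [ 0.3937 -0.1937  0.2008] yaw -0.07 down -1.0 shift cm [-0.07 -0.02  0.38] twist -0.1 w 0.0217 gf 40.0 F [-3.63  0.12  0.13]
side
15 79 x [-11.  -9.   3.] y [-20.  -5.  13.]
32 75 x [-10.  -7.   5.] y [-12.  -8.   5.]
49 48 x [-5.  2.  7.] y [-13.  -9.   7.]
66 86 x [-5.  2.  7.] y [-14.  -4.  13.]
83 100 x [-6. -1.  3.] y [-20.  -5.  19.]
100 102 x [-7. -2.  2.] y [-20.  -5.  18.]
117 87 x [-13.  -1.   2.] y [-19.  -6.  18.]
134 63 x [-3. -0.  1.] y [-16.   0.  18.]
151 11 x [-2. -1.  2.] y [ 5. 15. 21.]
top
```

```bash
python3 -m pendant '[{"jaw":0.1,"linear":[0,0,0.2],"twist":0},{"jaw":0.1,"linear":[0,0,0.1],"twist":0},{"jaw":0.1,"linear":[0,0,0],"twist":0}]' 40
python3 d.py .393 -.1935 .197 0
python3 -m pendant '[{"jaw":0.1,"linear":[0,0,0.15],"twist":0},{"jaw":0.1,"linear":[0,0,0],"twist":0}]' 40
python3 d.py .393 -.1935 .197 0; python3 hang.py | head -11
```

```text
time: 23.57
position: [0.3938, -0.1938, 0.2005]
tool_rot: [1.0, -0.0, 0.001, 0.001]
ft_force: [-7.2, 2.9, 25.7]
grip_width: 0.0217
grip_force: 40.0
t 23.57 pos [ 0.3938 -0.1938  0.2005] yaw -0.04 down -1.0 shift cm [-0.08 -0.03  0.35] twist -0.0 w 0.0217 gf 40.0 F [-7.23  2.92 25.74]
time: 23.73
position: [0.3947, -0.1939, 0.2001]
tool_rot: [1.0, -0.001, 0.002, 0.001]
ft_force: [-7.4, 5.0, 33.2]
grip_width: 0.022
grip_force: 40.0
t 23.73 pos [ 0.3947 -0.1939  0.2001] yaw -0.09 down -1.0 shift cm [-0.17 -0.04  0.31] twist -0.1 w 0.022 gf 40.0 F [-7.39  5.   33.24]
side
15 87 x [-12.  -9.   5.] y [-19.  -7.  13.]
32 74 x [-11.  -8.   3.] y [-13.  -9.   7.]
49 47 x [-4.  1.  7.] y [-13.  -9.   8.]
66 94 x [-7.  0.  6.] y [-13.  -4.  11.]
83 91 x [-7. -3.  2.] y [-19.  -8.  19.]
100 101 x [-9. -3.  0.] y [-19.  -4.  20.]
117 86 x [-14.  -3.   0.] y [-20.  -6.  17.]
134 60 x [-5. -2.  0.] y [-17.  -0.  17.]
151 11 x [-2. -1.  1.] y [ 7. 17. 21.]
top
```

The force jumped sharply to 33 N at the expected height, so the bridge is on the rim. I'll ease off, let go and check.

```bash
python3 -m pendant '[{"jaw":0.1,"linear":[0,0,-0.25],"twist":0},{"jaw":0.1,"linear":[0,0,0],"twist":0}]' 40
python3 -m pendant '[{"jaw":0.45,"linear":[0,0,0],"twist":0},{"jaw":0.45,"linear":[0,0,0],"twist":0},{"jaw":0.45,"linear":[0,0,0],"twist":0},{"jaw":0.45,"linear":[0,0,0],"twist":0},{"jaw":0.45,"linear":[0,0,0],"twist":0},{"jaw":0.45,"linear":[0,0,-2],"twist":0},{"jaw":0.45,"linear":[0,0,-4],"twist":0},{"jaw":0.45,"linear":[0,0,-4],"twist":0},{"jaw":0.45,"linear":[0,0,0],"twist":0}]' 3
python3 d.py .393 -.1935 .197 0
cat > fin.py <<'E'
from h import *
im,W,c=cam('side'); C=np.array([.495,-.1935]); x,y,z=W[...,0],W[...,1],W[...,2]
cv2.imwrite('pics/fin.png',cv2.resize(im[150:290,380:500],(514,600),interpolation=2))
m=(abs(y-C[1])<.02)&(abs(x-.395)<.04)&(z>.03)
for z0 in np.arange(.06,.25,.01):
    k=m&(z>z0)&(z<=z0+.01)
    if k.sum()>3: print(z0.round(2),k.sum(),'x',(np.percentile(x[k],[5,50,95])*1000).round(),'y',(np.percentile(y[k],[5,50,95])*1000).round(),'dark',round(float((im[k].max(-1)<70).mean()),2))
k=(abs(z-.12)<.006)&(np.hypot(x-C[0],y-C[1])<.11)
p=W[k]; A=np.c_[2*p[:,:2],np.ones(len(p))]; s=np.linalg.lstsq(A,(p[:,:2]**2).sum(1),rcond=None)[0]; print('pan',s[:2].round(4),len(p))
E
python3 fin.py
```

```text
time: 24.0
position: [0.3945, -0.1938, 0.2004]
tool_rot: [1.0, -0.001, 0.002, 0.001]
ft_force: [-3.1, 2.2, 15.4]
grip_width: 0.022
grip_force: 40.0
time: 24.75
position: [0.3972, -0.1965, 0.3052]
tool_rot: [1.0, -0.0, 0.006, 0.005]
ft_force: [1.1, -0.4, 0.4]
grip_width: 0.0388
grip_force: 0.0
t 24.75 pos [ 0.3972 -0.1965  0.3052] yaw -0.05 down -0.9999 shift cm [-0.55 -0.4  10.82] twist -0.1 w 0.0388 gf 0.0 F [ 1.09 -0.36  0.39]
0.06 35 x [391. 393. 397.] y [-205. -188. -178.] dark 0.0
0.07 44 x [381. 392. 397.] y [-210. -188. -177.] dark 0.0
0.08 62 x [384. 390. 395.] y [-210. -189. -175.] dark 0.0
0.09 52 x [389. 392. 396.] y [-209. -190. -176.] dark 0.0
0.1 51 x [389. 392. 396.] y [-209. -188. -175.] dark 0.0
0.11 61 x [387. 393. 400.] y [-212. -187. -175.] dark 0.0
0.12 48 x [389. 395. 402.] y [-202. -189. -182.] dark 0.0
0.13 40 x [394. 397. 401.] y [-201. -191. -181.] dark 0.0
0.14 21 x [391. 397. 403.] y [-201. -184. -181.] dark 0.0
0.15 40 x [385. 389. 399.] y [-199. -185. -180.] dark 0.6
0.16 51 x [384. 388. 398.] y [-200. -186. -182.] dark 0.94
0.17 49 x [384. 388. 400.] y [-199. -186. -181.] dark 0.94
0.18 47 x [385. 388. 399.] y [-202. -186. -182.] dark 0.98
0.19 46 x [385. 389. 399.] y [-199. -186. -182.] dark 0.87
0.2 47 x [385. 388. 399.] y [-198. -186. -182.] dark 0.94
0.21 53 x [385. 387. 400.] y [-199. -186. -182.] dark 1.0
0.22 64 x [385. 390. 400.] y [-200. -189. -183.] dark 0.91
pan [ 0.4907 -0.1927] 198
```

View pics/fin.png

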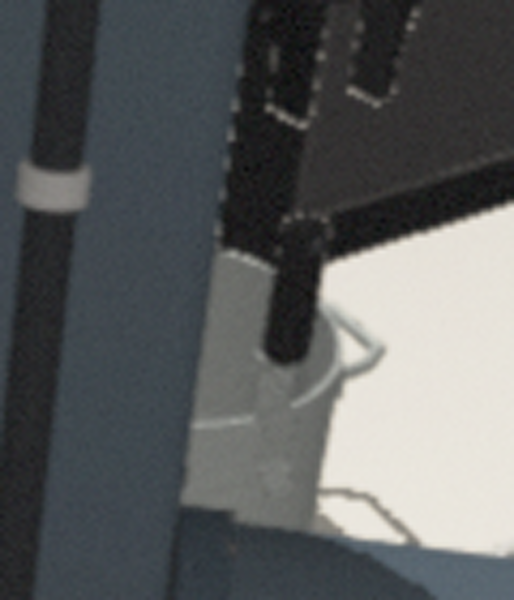

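It hangs upright on the near rim, with its grip at (295,220)–(285,355). I'll do one finer check of the seating height from the grip's two ends.

```bash
python3 - <<'E'
from h import *
im,W,c=cam('side'); x,y,z=W[...,0],W[...,1],W[...,2]
m=(abs(y+.19)<.015)&(abs(x-.392)<.015)&(im.max(-1)<75)&(z>.13)&(z<.26)
v=np.sort(z[m]); print(len(v),v[:6].round(4),v[-8:].round(4))
for z0 in np.arange(.144,.164,.002):
    k=(abs(y+.19)<.015)&(abs(x-.392)<.015)&(z>z0)&(z<=z0+.002); print(z0.round(3),k.sum(),im[k].max(-1).round() if k.sum() else '')
k=(np.hypot(x-.4907,y+.1927)<.103)&(np.hypot(x-.4907,y+.1927)>.09)&(z>.1)&(z<.13)&(abs(y+.19)>.02); print('rim top',np.percentile(z[k],[50,90,97]).round(4))
E
python3 d.py .393 -.1935 .197 0
```

```text
363 [0.1514 0.1529 0.1534 0.1534 0.1538 0.1546] [0.2287 0.2288 0.2289 0.2293 0.2296 0.2299 0.2305 0.231 ]
0.144 3 [108 105 113]
0.146 4 [105  87 106 114]
0.148 7 [111 107 114 108  76 110 110]
0.15 7 [133 109  58 102  99  81  80]
0.152 8 [129 119  97  70  54  46  54  91]
0.154 8 [99 55 79 47 37 47 48 44]
0.156 7 [43 46 36 34 27 29 38]
0.158 8 [39 29 32 31 33 29 33 26]
0.16 12 [72 66 30 39 75 28 31 33 28 28 30 30]
0.162 9 [72 38 34 32 33 23 32 29 28]
0.164 11 [78 43 30 52 26 34 30 29 23 28 25]
rim top [0.1115 0.1186 0.1197]
t 24.85 pos [ 0.3944 -0.1942  0.3003] yaw -0.06 down -1.0 shift cm [-0.17 -0.1  10.33] twist -0.1 w 0.039 gf 0.0 F [ 0.05  0.61 -1.16]
```

```bash
python3 -c "
from rig import robot
print(robot.hand_in())"
```

```text
the job is handed in; nothing more can be done
None
```

The thermometer is clipped upright on the pan's near rim with its bridge home (about 0–1 mm by camera), after lying free in the spoon rest; the pan moved about 4 mm by camera and the arm came nowhere near the jar, lemon or mug (not re-measured), and the job is handed in at about 25 s, with no verdict returned.

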